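Put the stray coffee pod away in the catch-lid box

TASK

Put the loose coffee pod away in the white storage box: press the front of its lid down against its springs and, while it is down, pinch the two side buttons of the catch together so that the hooks let go, then swing the lid all the way up and back. Then stand the pod upright on the floor of the box beside the two pods already there, let go of it and leave the lid open; leave the timer, tamper and shaker where they are.

Things in the scene. Friction and masses are not known exactly. Their poses are not given: they have to be found in the camera images.
- podbox: White box fixed to the worktop, 150 (x) by 180 (y) by 67 mm high, walls and floor 4 mm, shut by a dark wooden lid. Origin: centre of its underside, z up; its front, with the catch, faces its own -x (to the robot, turned up to 0.3 rad). Two fixed pods inside at y = -57, x = -26 and +30 mm; keeper lips for the hooks stick in from the front wall (x < -42, y within 30 mm, 50 to 55 mm high).
- lid (a joint): Lid hinge, rad: 0 latched, grows as the front rises, stop 1.8 (leaning back). 0.22 kg, stiff hinge (0.3 N m friction): stays where left. The catch is barbed: first press the lid down at the catch 4 to 6 mm (9 to 13 N of spring; stop at -0.055 = 6.9 mm), then squeeze: the buttons go in, and held in they let the lid rise. Squeezed before it is pressed, they stick after 1.5 to 3 mm and bind.
- catch (a point): Point on the lid midway between the two buttons, at their mid-height, 125 mm in front of the hinge axis, 20.5 mm above the underside of the 8 mm lid. Lid axes (= box axes at joint 0). Black housing 34 (x) by 28 (y), 22 mm high; on its +y and -y sides aluminium buttons, 20 mm along x, 20 mm high, foot 2.5 mm above the lid. 54 mm over both buttons, 35 mm when both are in.
- button_left (a joint): Slide of the button on the box's +y side, m: 0 = out, 0.0095 = fully in. Its spring takes 2 N at first and about 6 N fully in. Its hook is clear of the lip above 0.007.
- button_right (a joint): Slide of the button on the box's -y side, m: same as button_left.
- hinge (a point): Middle of the hinge axis (along the box's y) at the back of the box: x = +73, z = 76 mm in the box's frame. Axes as the box.
- lid_edge (a point): Middle of the lower front edge of the lid, 154 mm from the hinge axis, in the plane of the lid's underside, which contains the hinge axis. The lid is 184 mm along y. Two hooks hang 31 mm below it, within 27 mm of the middle, 120 to 130 mm from the hinge axis; elsewhere the underside is flat with a 8 mm thick seal along its edges. Axes as the lid.
- bay (a point): Point on the inner floor of the box (4 mm above the worktop), in the middle of its free part: x = +12, y = +35 mm in the box's frame. Axes as the box. Room for a pod with a finger on either side along y.
- pod: The loose coffee pod: white tapered cup with a dark red foil top, 51 mm across the top rim, narrower at the foot, 45 mm high, 20 to 45 g. Origin: centre of its underside, z up; starts upright on the worktop to the right of the box; its spot is swapped at random with those of the timer, tamper and shaker (11 cm or more between spots).
- timer: Round kitchen timer, white with a red top, 66 mm across, 62 mm high, loose. Origin: centre of its underside. To be left alone.
- tamper: Coffee tamper with a metal foot and a brown handle, 53 mm across, 92 mm high, loose. Origin: centre of its underside. To be left alone.
- shaker: Glass shaker with a black top, 60 mm across, 119 mm high, loose. Origin: centre of its underside. To be left alone.
Mind the look-alikes: they are no part of the job. What is shaped like the pod but purple or yellow is not meant.

How it is judged:
By the outcome, as a careful person would: the job done as asked, in the order asked, and still so for the second after the job is handed in, with the robot touching nothing.
It also fails if it takes over 70 s, if anything falls off the work surface, if the arm or the gripper's body presses on something with over 40 N, if the wrist force passes 120 N, or if a joint passes its speed limit or range.

ROBOT

A 6-joint arm with a two-finger parallel gripper is mounted at the origin on a cart in front of the work surface, level with it; the furniture and walls round the work are solid. World frame = base frame: x ahead of the robot, y to its left, z up, the work surface at z = 0. Lengths are in m, angles in degrees, forces in N, time in s.
With the tool pointing down it reaches from about 0.3 to 0.775 m from the base axis. Payload 14.6 kg.
Tool frame: the origin (TCP) lies at the centre of the arm's flange, where the gripper is bolted on; the fingertips stand 173 mm ahead of it and the grasp point (between the pads) lies 155 mm ahead of it (tcp_to_grasp is the distance from the TCP to the grasp point, in m); z points along the fingers, y is the line along which they close (so a half turn about z gives the same grasp; the last joint's range is limited). The gripper opens to 85 mm and grips with 20 to 120 N. Pads are 22 mm wide; open, the fingers measure 114 mm over their backs; the gripper's body (76 mm by 85 mm) begins 54 mm behind the grasp point. The pads swing forward as they close: fully open they stand 13 mm farther back than shut.
Start: joints at [67.002, 17.183, 87.147, -0, 75.671, -3.816], TCP at [0.181, 0.519, 0.405] pointing down, gripper open.
Joint ranges: [-173.82, 173.82], [-45.26, 126.66], [13.44, 144.39], [-59.66, 239.66], [0, 175.72], [-146.38, 146.38]. Speed limits (degrees/s): [127.2, 127.2, 147.25, 180, 180, 180].

INTERFACE

Orientations are given as [roll, pitch, yaw] about the fixed x, y, z axes, in that order (R = Rz(yaw) Ry(pitch) Rx(roll)).
In Python, from plant import * gives the robot as it stands.
- The arm moves only by the tool play_rows, never from a script. Its arguments are lists of equal length, an entry for each row: "dp": the shift along the tool's x, y, z in cm, a list of three; "turn": the turn, a rotation vector about the tool's x, y, z in degrees, a list of three. A call has 1 to 12 rows; each row is the pose to reach, as a shift and turn from the pose commanded when the call began, along the tool's axes at that moment; what a row does not reach only later rows make up. A row lasts 1/12 s, in which the tool goes at most 41.7 mm and 7.16 degrees, less where a joint would pass 70% of its speed; a pose out of reach is approached as far as the arm can. A call with a gripper value outside its range is refused whole. "jaw" is the opening, from 0 (shut) to 1 (fully open), set as the call begins (left out, the last holds). The fingers move at their own pace and stop on an object; "squeeze" is the grip in N (left out, the last holds). Time passes only in rows, so rows that repeat a pose let the fingers close. It gives the time, the measured TCP pose, the force, the opening and the grip force at its end, in the units of the state.
- observe(): the state, without advancing time (a new reading comes with each control period).
- read_camera(name): name is "side" or "top" or "wrist"; returns the picture (480x640x3 uint8, red, green, blue); there is no depth.
- camera_params(name): a dict with "vertical_fov" (degrees; the focal length in pixels is half the picture's height over the tangent of half this angle, whatever the lens; pixels are square), "cx", "cy" (the principal point, pixels), "extrinsics" (4x4, takes a point from camera to world coordinates); the wrist camera has in their place "tool_from_camera" (4x4, takes a point from camera to tool coordinates, whose origin is the TCP and whose axes are the flange's). Camera axes: x right, y down, z forward; pixel columns grow to the right and rows downward; lengths in m; the calibration is good to about 2 mm. A picture is of the moment at which its call begins: read the wrist's pose just before it. camera_params takes no time and is no camera call.
- job_done(): hands the job in; it is judged then, once.
The state is a dict: "clock": time; "qpos": joint angles; "joint_velocities": joint speeds; "joint_efforts": joint torques, N m; "position": TCP position; "ee_rot": TCP orientation; "force": force on the tool from outside, world axes, zero at the start; "moment": the same for the moment, N m; "width": finger opening in m; "grasp_force": force on a finger pad.
Only numpy, scipy, OpenCV 4.12 (cv2) and the standard library are available. Lean on these libraries where they do the work, as an engineer would, in place of code of your own. Each camera call takes 0.05 s, during which the arm holds its last target. There are 200 camera calls.

## Working session

There is one attempt and no reset: what is moved stays moved. The work goes in short steps, Python scripts to look and compute and a tool call to move; the robot and the scene stay as the last step left them, time stands still between calls to the robot, and variables do not carry over. Pictures are saved under pics/ and viewed, at most 10 in all, crops included, and the job is handed in when it is done.

Besides the shell and the picture viewer there is one more tool, called by a JSON object that holds its "name" and its "arguments". play_rows: Moves the arm, as the interface text tells. Its arguments: {"type":"object","properties":{"dp":{"type":"array"},"turn":{"type":"array"},"jaw":{"type":"number"},"squeeze":{"type":"number"}},"required":["dp","turn"]}

```bash
ls; mkdir -p pics; python3 - <<'E'
from plant import *
import cv2,numpy as np
np.set_printoptions(precision=4,suppress=True)
print(observe())
for n in ("side","top"):
    im=read_camera(n); cv2.imwrite(f"pics/{n}0.png",im[:,:,::-1]); print(n,camera_params(n))
print(camera_params("wrist"))
E
```

```text
pics
{'clock': 0.0, 'qpos': array([66.9986, 17.215 , 87.1832,  0.0002, 75.6707, -3.8177]), 'joint_velocities': array([ 0.0198,  0.022 , -0.0844,  0.0405,  0.0215,  0.038 ]), 'joint_efforts': array([  0.0017, -54.3499, -36.1795,   0.    ,   0.004 ,  -0.    ]), 'position': array([0.1807, 0.5194, 0.4041]), 'ee_rot': array([-179.9313,   -0.0048,  160.8162]), 'force': array([-0.4072,  0.0101, -1.242 ]), 'moment': array([ 0.0034, -0.0167,  0.0209]), 'grasp_force': 0.0, 'width': 0.08542430300728854}
side {'vertical_fov': 55.839814249804895, 'cx': 318.364855665841, 'cy': 235.66298244922783, 'extrinsics': array([[ 0.9702, -0.1454,  0.1938,  0.2864],
       [-0.2422, -0.6083,  0.7559, -0.7747],
       [ 0.008 , -0.7803, -0.6253,  0.6562],
       [ 0.    ,  0.    ,  0.    ,  1.    ]])}
top {'vertical_fov': 46.707458930558104, 'cx': 319.0377209632181, 'cy': 237.7203857776478, 'extrinsics': array([[ 0.0103, -0.9992,  0.0396,  0.418 ],
       [-0.9999, -0.0101,  0.0056, -0.0898],
       [-0.0052, -0.0396, -0.9992,  1.1471],
       [ 0.    ,  0.    ,  0.    ,  1.    ]])}
{'vertical_fov': 69.06010951849797, 'cx': 323.8110874769131, 'cy': 241.32337303868889, 'tool_from_camera': array([[-0.0011, -0.9643, -0.2648,  0.0674],
       [ 1.    , -0.0012,  0.0002,  0.0005],
       [-0.0005, -0.2648,  0.9643,  0.0323],
       [ 0.    ,  0.    ,  0.    ,  1.    ]])}
```

View pics/top0.png

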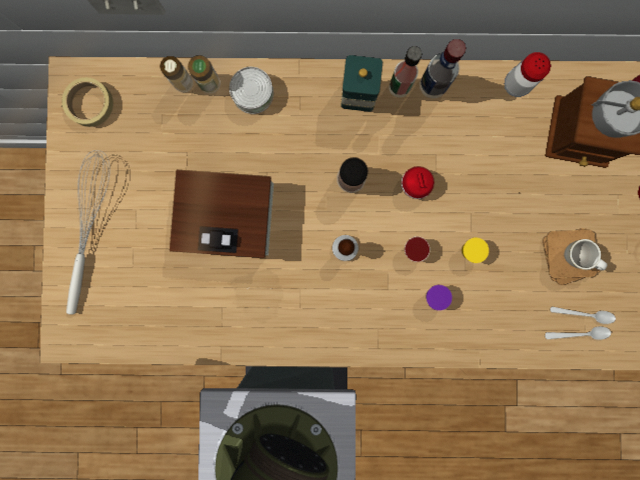

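View pics/side0.png

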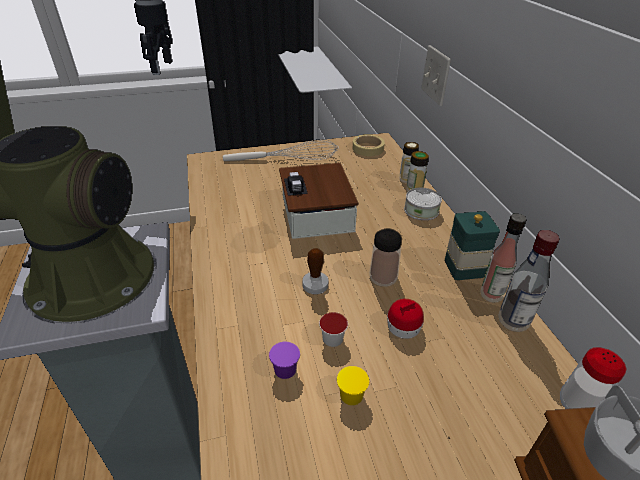

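The top view shows the lid with corners at about (175,171), (272,177), (266,258) and (170,252), and the catch near (219,240). The dark red pod is at (417,249), the tamper at (346,247), the shaker at (353,173) and the timer at (418,182). The side view agrees, with the pod at (333,325).

```bash
cat > h.py <<'E'
import cv2,numpy as np
from scipy.spatial.transform import Rotation as Ro
np.set_printoptions(precision=4,suppress=True)
def ray(P,uv,T=None):
    f=240/np.tan(np.radians(P["vertical_fov"]/2)); T=P["extrinsics"] if T is None else T
    d=np.array([(uv[0]-P["cx"])/f,(uv[1]-P["cy"])/f,1.]); return T[:3,3],T[:3,:3]@d
def onz(P,uv,z,T=None):
    o,d=ray(P,uv,T); return o+d*(z-o[2])/d[2]
def proj(P,X,T=None):
    f=240/np.tan(np.radians(P["vertical_fov"]/2)); T=P["extrinsics"] if T is None else T
    c=T[:3,:3].T@(np.asarray(X)-T[:3,3]); return np.array([P["cx"]+f*c[0]/c[2],P["cy"]+f*c[1]/c[2]])
def tri(*rs):
    A=0;b=0
    for o,d in rs:
        d=d/np.linalg.norm(d);M=np.eye(3)-np.outer(d,d);A=A+M;b=b+M@o
    return np.linalg.solve(A,b)
def toolT(s):
    T=np.eye(4);T[:3,:3]=Ro.from_euler("xyz",s["ee_rot"],degrees=True).as_matrix();T[:3,3]=s["position"];return T
def blobs(m,amin=30):
    n,l,st,c=cv2.connectedComponentsWithStats(m.astype(np.uint8)); return [(st[i,4],c[i],st[i,:4],(l==i)) for i in range(1,n) if st[i,4]>=amin]
E
python3 - <<'E'
from plant import camera_params
from h import *
P={n:camera_params(n) for n in("top","side")}
im={n:cv2.imread(f"pics/{n}0.png") for n in P}
h=cv2.cvtColor(im["top"],cv2.COLOR_BGR2HSV)
sub=im["top"][160:270,160:290].astype(int)
print(im["top"][200,220],im["top"][200,260],im["top"][185,285],im["top"][100,20+180],im["top"][240,219],im["top"][239,207])
B,G,R=[im["top"][:,:,i].astype(int) for i in range(3)]
m=np.zeros(B.shape,bool); m[160:270,160:290]=True
lid=m&(R<125)&(R>B+12)&(G<R*0.62)
bs=blobs(lid,500)
for a,c,s,k in bs:
    k=cv2.morphologyEx(k.astype(np.uint8),cv2.MORPH_CLOSE,np.ones((25,25)))
    cn=max(cv2.findContours(k,0,2)[0],key=cv2.contourArea); r=cv2.minAreaRect(cn); print(a,c,s,r)
    w=[onz(P["top"],p,.084) for p in cv2.boxPoints(r)]; print(np.array(w)); print("c",onz(P["top"],r[0],.084))
    q=[np.linalg.norm(w[i]-w[i-1]) for i in range(4)];print(q); 
    for i in range(4): d=w[i]-w[i-1]; print(np.degrees(np.arctan2(d[1],d[0])))
al=m&(B>150)&(abs(R-B)<40)
for a,c,s,k in blobs(al,8): print("al",a,c,s,onz(P["top"],c,.106))
for n in P:
    B,G,R=[im[n][:,:,i].astype(int) for i in range(3)]
    red=(R>60)&(G<R*.3)&(B<R*.4)
    for a,c,s,k in blobs(red,60): print(n,a,c,s,im[n][int(c[1]),int(c[0])],onz(P[n],c,.045))
big=cv2.resize(im["top"][160:270,160:290],None,fx=4,fy=4,interpolation=2)
big2=cv2.resize(im["side"][150:250,270:370],None,fx=4,fy=4,interpolation=2)
o=np.zeros((440,920,3),np.uint8);o[:,:520]=big;o[:400,520:]=big2;cv2.imwrite("pics/z.png",o[:, :][:,120:])
E
```

```text
[31 50 87] [25 42 82] [ 62  90 111] [ 96 138 169] [29 28 31] [186 183 184]
931 [179.0462 207.8024] [170 170  21  81] ((180.37342834472656, 210.58087158203125), (15.21337890625, 80.30530548095703), 4.830420017242432)
[[0.4338 0.2024 0.084 ]
 [0.588  0.1926 0.084 ]
 [0.5858 0.1633 0.084 ]
 [0.4316 0.1733 0.084 ]]
c [0.5096 0.1829 0.084 ]
[np.float64(0.029196022920085555), np.float64(0.1545265698512801), np.float64(0.029362331600667847), np.float64(0.15448868291825382)]
85.76873010076761
-3.6363210605137204
-94.30200840968297
176.30215065125552
3825 [242.0664 211.2131] [207 174  63  84] ((237.11932373046875, 214.90896606445312), (60.006473541259766, 80.97258758544922), 4.289153099060059)
[[0.4285 0.1357 0.084 ]
 [0.584  0.1269 0.084 ]
 [0.5764 0.0115 0.084 ]
 [0.4211 0.0209 0.084 ]]
c [0.5023 0.0737 0.084 ]
[np.float64(0.11495132205709402), np.float64(0.1557407964222886), np.float64(0.11561172613132274), np.float64(0.15559926050241754)]
86.30864624948953
-3.234723339806822
-93.75958342137166
176.52253954629464
al 62 [205.0484 238.0645] [202 234   7   9] [0.4564 0.1299 0.106 ]
al 73 [225.4521 239.3836] [222 235   8  10] [0.4543 0.0915 0.106 ]
top 641 [535.3651  66.4072] [521  52  30  29] [ 21  16 132] [ 0.8097 -0.5138  0.045 ]
top 749 [417.8371 181.9519] [403 167  31  31] [ 22  14 156] [ 0.5747 -0.2792  0.045 ]
top 415 [416.7373 248.9663] [406 238  23  23] [20 21 92] [ 0.4413 -0.2774  0.045 ]
side 892 [405.4922 314.7007] [388 299  35  32] [ 22   6 145] [ 0.5719 -0.2896  0.045 ]
side 437 [332.9245 322.968 ] [320 313  27  21] [ 23  21 103] [ 0.4416 -0.2775  0.045 ]
side 1135 [603.7727 365.3727] [582 348  44  36] [ 14   8 140] [ 0.8395 -0.4639  0.045 ]
```

View pics/z.png

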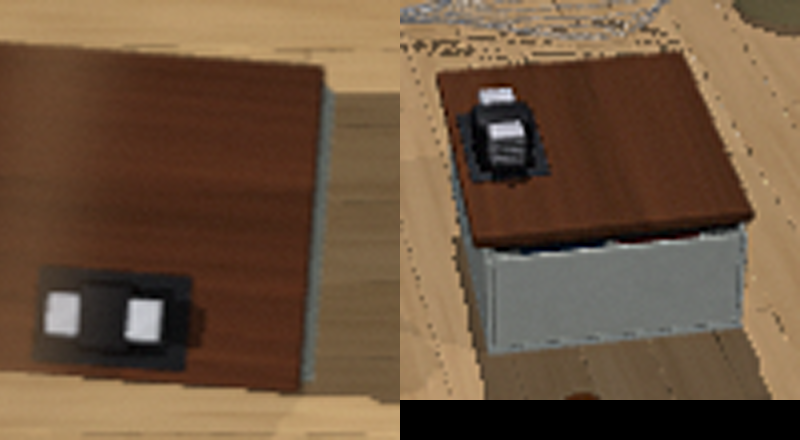

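The zoom shows the catch on the lid, with its silver buttons at top-view pixels (205,238) and (225,239). I place the catch at about (0.456, 0.110), box yaw about -3.6°, and the pod at (0.4415, -0.2775). Next I'll go above the catch and refine with the wrist camera.

```bash
cat >> h.py <<'E'
def rel(s,pos,rpy):
    T=toolT(s);R=Ro.from_matrix(T[:3,:3]);d=R.inv().apply(np.array(pos)-T[:3,3])*100
    v=(R.inv()*Ro.from_euler("xyz",rpy,degrees=True)).as_rotvec(degrees=True); return d.round(2),v.round(2)
E
python3 -c "
from plant import *
from h import *
print(rel(observe(),[.456,.110,.36],[180,0,176.4]))"
```

```text
(array([-39.45, -29.62,   4.44]), array([ -0.06,  -0.01, -15.58]))
```

{"name": "play_rows", "arguments": {"dp": [[-39.45,-29.6,4.4],[-39.45,-29.6,4.4],[-39.45,-29.6,4.4],[-39.45,-29.6,4.4],[-39.45,-29.6,4.4],[-39.45,-29.6,4.4],[-39.45,-29.6,4.4],[-39.45,-29.6,4.4],[-39.45,-29.6,4.4],[-39.45,-29.6,4.4],[-39.45,-29.6,4.4],[-39.45,-29.6,4.4]], "turn": [[0,0,-15.6],[0,0,-15.6],[0,0,-15.6],[0,0,-15.6],[0,0,-15.6],[0,0,-15.6],[0,0,-15.6],[0,0,-15.6],[0,0,-15.6],[0,0,-15.6],[0,0,-15.6],[0,0,-15.6]]}}

```text
clock: 1.1
position: [0.4567, 0.1082, 0.3605]
ee_rot: [180.0, -0.0, 176.4]
force: [0.0, 0.6, 0.1]
width: 0.0855
grasp_force: 0.0
```

```bash
python3 - <<'E'
from plant import *
from h import *
s=observe();im=read_camera("wrist");s2=observe();cv2.imwrite("pics/w1.png",im[:,:,::-1])
print(s["position"],s2["position"],s["qpos"])
P=camera_params("wrist");T=toolT(s)@P["tool_from_camera"]
B,G,R=[im[:,:,i].astype(int) for i in (2,1,0)]
for a,c,st,k in blobs((B>130)&(abs(R-B)<40),200): print(a,c,st,onz(P,c,.1065,T))
print(proj(P,[.456,.11,.1065],T))
E
```

```text
[0.4567 0.1082 0.3605] [0.4595 0.1037 0.3597] [  8.8558   9.4293 102.8931   0.0019  67.6807 -77.5538]
416 [617.6779 240.7163] [581 195  59 106] [0.4624 0.3025 0.1065]
359 [ 45.4596 207.2758] [ 32 197  29  21] [ 0.4164 -0.0675  0.1065]
681 [299.4684 248.9809] [288 235  24  29] [0.4547 0.0928 0.1065]
682 [356.478  248.8915] [345 235  25  29] [0.457  0.1305 0.1065]
[325.4717 249.3164]
```

View pics/w1.png

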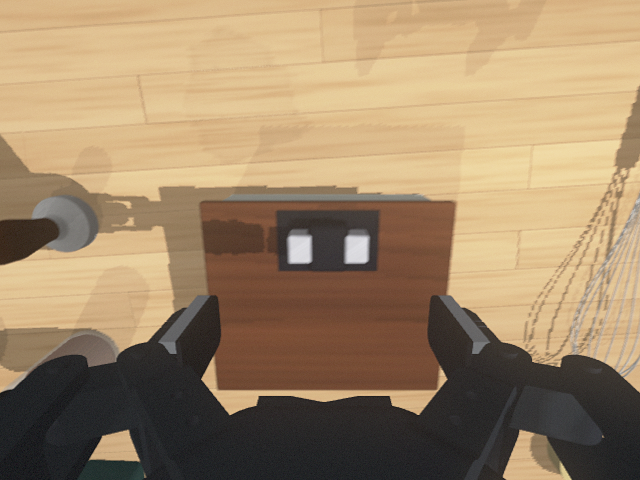

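The wrist view shows the buttons at about (299,249) and (356,249), with the lid square to the image. The arm was still settling, so I'll hold and measure again.

{"name": "play_rows", "arguments": {"dp": [[0,0,0],[0,0,0],[0,0,0],[0,0,0],[0,0,0],[0,0,0]], "turn": [[0,0,0],[0,0,0],[0,0,0],[0,0,0],[0,0,0],[0,0,0]], "jaw": 0.8}}

```text
clock: 1.65
position: [0.4557, 0.111, 0.3608]
ee_rot: [180.0, 0.0, 176.5]
force: [0.6, -0.1, -0.3]
width: 0.0684
grasp_force: 0.0
```

```bash
cat > m.py <<'E'
from plant import *
from h import *
s=observe();im=read_camera("wrist");s2=observe();cv2.imwrite("pics/w2.png",im[:,:,::-1])
print(s["position"],s2["position"],s["ee_rot"],s["qpos"],s["width"])
P=camera_params("wrist");T=toolT(s)@P["tool_from_camera"]
B,G,R=[im[:,:,i].astype(int) for i in (2,1,0)]
for a,c,st,k in blobs((B>130)&(abs(R-B)<40),200): print(a,c,st,onz(P,c,.1065,T))
lid=(R<140)&(R>B+25)&(G<R*.68); k=max(blobs(lid,3000),key=lambda t:t[0])[3]
k=cv2.morphologyEx(k.astype(np.uint8),cv2.MORPH_OPEN,np.ones((5,5)))
ys,xs=np.where(k[:, :]); 
for row in (215,280): q=np.where(k[row])[0]; print(row,q.min(),q.max(),[onz(P,(u,row),.084,T) for u in (q.min(),q.max())])
for col in (235,260,400,425): q=np.where(k[:,col])[0]; print(col,q.min(),q.max(),onz(P,(col,q.min()),.084,T),onz(P,(col,q.max()),.084,T))
E
python3 m.py
```

```text
[0.4557 0.111  0.3608] [0.4558 0.1108 0.3608] [179.9977   0.016  176.4986] [  9.2111   9.3648 102.9158  -0.0014  67.7033 -77.2869] 0.06835159691875665
752 [600.5279 276.2394] [569 195  71 175] [0.4859 0.298  0.1065]
392 [ 44.3878 207.1071] [ 30 197  31  22] [ 0.4157 -0.0657  0.1065]
770 [619.0442 321.8688] [586 210  54 175] [0.5214 0.3162 0.1065]
641 [296.9438 249.3682] [285 236  24  28] [0.4541 0.0939 0.1065]
635 [353.9181 249.4031] [343 236  23  28] [0.4565 0.1316 0.1065]Traceback (most recent call last):
  File "m.py", line 11, in <module>
    for row in (215,280): q=np.where(k[row])[0]; print(row,q.min(),q.max(),[onz(P,(u,row),.084,T) for u in (q.min(),q.max())])
                                                           ~~~~~^^
    return umr_minimum(a, axis, None, out, keepdims, initial, where)
ValueError: zero-size array to reduction operation minimum which has no identity
```

{"name": "play_rows", "arguments": {"dp": [[0,0.05,4],[0,0.1,8],[0,0.1,9],[0,0.1,9.3],[0,0.1,9.3],[0,0.1,9.3],[0,0.1,9.3]], "turn": [[0,0,0],[0,0,0],[0,0,0],[0,0,0],[0,0,0],[0,0,0],[0,0,0]], "jaw": 0.72, "squeeze": 20}}

```text
clock: 2.28
position: [0.4566, 0.1113, 0.2695]
ee_rot: [180.0, 0.2, 176.4]
force: [-0.6, 0.4, -0.4]
width: 0.0611
grasp_force: 0.0
```

```bash
python3 - <<'E'
from plant import *
from h import *
s=observe();im=read_camera("wrist");cv2.imwrite("pics/w3.png",im[:,:,::-1])
print(s["position"],s["force"],s["width"])
P=camera_params("wrist");T=toolT(s)@P["tool_from_camera"]
B,G,R=[im[:,:,i].astype(int) for i in (2,1,0)]
for a,c,st,k in blobs((B>130)&(abs(R-B)<40),200): print(a,c,st,onz(P,c,.1065,T))
E
```

```text
[0.4566 0.1113 0.2695] [-0.5529  0.4265 -0.3726] 0.06107592099552464
4776 [324.1493 218.4939] [165 210 319  17] [0.4168 0.1147 0.1065]
1531 [278.7531 308.8204] [260 287  38  44] [0.4534 0.0937 0.1065]
1511 [369.9073 308.5857] [352 287  37  44] [0.4557 0.1311 0.1065]
```

View pics/w3.png

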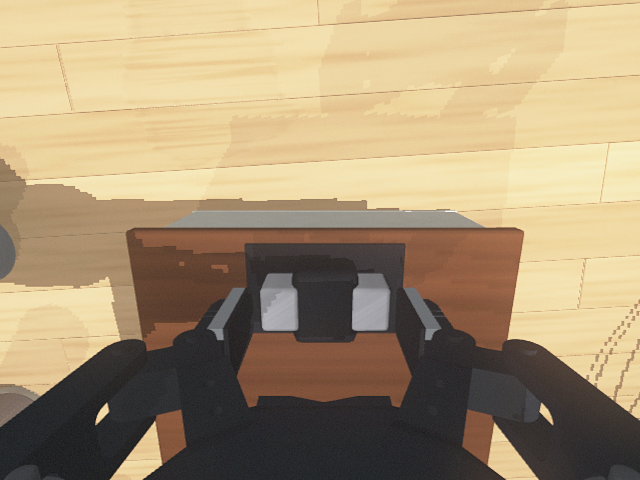

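The pads straddle the buttons: pad edges at 246 and 397, button centres at 279 and 370. Centring is within about 0.5 mm. Descending to contact.

{"name": "play_rows", "arguments": {"dp": [[0.1,0,0.5],[0.1,0,1.0],[0.1,0,1.3],[0.1,0,1.5],[0.1,0,1.5]], "turn": [[0,0,0],[0,0,0],[0,0,0],[0,0,0],[0,0,0]]}}

```text
clock: 2.75
position: [0.4551, 0.1113, 0.2523]
ee_rot: [-180.0, -0.0, 176.4]
force: [-0.7, -0.2, -0.6]
width: 0.0614
grasp_force: 0.0
```

{"name": "play_rows", "arguments": {"dp": [[0,0,0.1],[0,0,0.2],[0,0,0.3],[0,0,0.3],[0,0,0.3]], "turn": [[0,0,0],[0,0,0],[0,0,0],[0,0,0],[0,0,0]]}}

```text
clock: 3.17
position: [0.4551, 0.1114, 0.2501]
ee_rot: [-180.0, -0.0, 176.4]
force: [-4.2, -1.0, 7.9]
width: 0.0614
grasp_force: 3.5
```

{"name": "play_rows", "arguments": {"dp": [[0,0,0.1],[0,0,0.15],[0,0,0.15]], "turn": [[0,0,0],[0,0,0],[0,0,0]]}}

```text
clock: 3.42
position: [0.4551, 0.1114, 0.2487]
ee_rot: [180.0, -0.0, 176.4]
force: [-5.6, -1.0, 8.9]
width: 0.0614
grasp_force: 4.7
```

{"name": "play_rows", "arguments": {"dp": [[0,0,0.1],[0,0,0.15],[0,0,0.15],[0,0,0.15]], "turn": [[0,0,0],[0,0,0],[0,0,0],[0,0,0]]}}

```text
clock: 3.75
position: [0.455, 0.1113, 0.2472]
ee_rot: [-180.0, -0.0, 176.4]
force: [-5.6, -0.5, 10.7]
width: 0.0614
grasp_force: 5.3
```

```bash
python3 - <<'E'
from plant import *
from h import *
s=observe();im=read_camera("wrist");cv2.imwrite("pics/w4.png",im[:,:,::-1])
print(s["position"],s["force"],s["width"])
P=camera_params("wrist");T=toolT(s)@P["tool_from_camera"]
B,G,R=[im[:,:,i].astype(int) for i in (2,1,0)]
for a,c,st,k in blobs((B>130)&(abs(R-B)<40),200): print(a,c,st,onz(P,c,.1035,T))
E
```

```text
[0.455  0.1113 0.2472] [-5.624  -0.5161 10.6589] 0.06140227052909159
6536 [325.4128 230.6284] [149 220 354  21] [0.4149 0.115  0.1035]
1957 [273.652  332.1426] [253 308  42  49] [0.4509 0.0943 0.1035]
1940 [376.4258 332.316 ] [356 308  42  49] [0.4533 0.1308 0.1035]
```

View pics/w4.png

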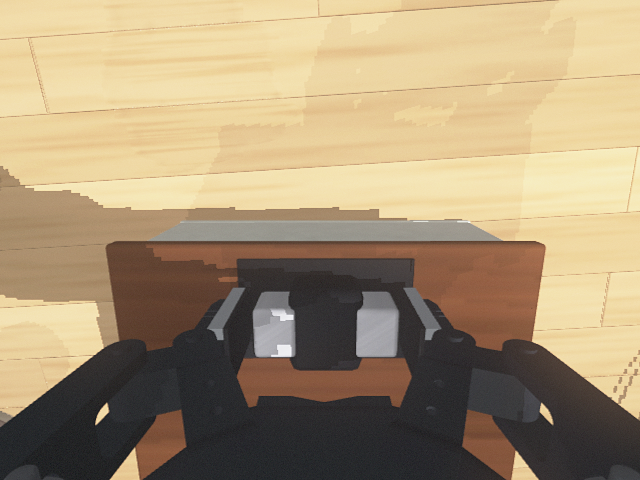

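The fingertips rest on the lid beside the buttons (button centres at 274 and 376), and the force is about 10.7 N. Now I'll close in steps, backing the tool off for the forward swing of the pads.

{"name": "play_rows", "arguments": {"dp": [[0,0,0],[0,0,-0.05],[0,0,-0.1],[0,0,-0.1]], "turn": [[0,0,0],[0,0,0],[0,0,0],[0,0,0]], "jaw": 0.64}}

```text
clock: 4.13
position: [0.4554, 0.1115, 0.2484]
ee_rot: [180.0, 0.1, 176.4]
force: [-2.3, 0.8, 9.0]
width: 0.0546
grasp_force: 5.0
```

{"name": "play_rows", "arguments": {"dp": [[0,0,0],[0,0,0],[0,0,0],[0,0,0]], "turn": [[0,0,0],[0,0,0],[0,0,0],[0,0,0]], "jaw": 0.54}}

```text
clock: 4.47
position: [0.4554, 0.1114, 0.2487]
ee_rot: [180.0, 0.1, 176.4]
force: [-4.1, -0.1, 12.5]
width: 0.0464
grasp_force: 10.1
```

{"name": "play_rows", "arguments": {"dp": [[0,0,-0.05],[0,0,-0.1],[0,0,-0.15],[0,0,-0.15],[0,0,-0.15]], "turn": [[0,0,0],[0,0,0],[0,0,0],[0,0,0],[0,0,0]], "jaw": 0.42}}

```text
clock: 4.88
position: [0.4555, 0.1114, 0.2501]
ee_rot: [180.0, 0.1, 176.4]
force: [-2.7, 0.3, 10.2]
width: 0.036
grasp_force: 11.5
```

{"name": "play_rows", "arguments": {"dp": [[0,0,0],[0,0,0],[0,0,0],[0,0,0]], "turn": [[0,0,0],[0,0,0],[0,0,0],[0,0,0]], "jaw": 0.2, "squeeze": 40}}

```text
clock: 5.22
position: [0.4554, 0.1116, 0.2502]
ee_rot: [179.9, 0.1, 176.4]
force: [-2.2, 2.9, 12.1]
width: 0.0331
grasp_force: 40.5
```

```bash
cat > arc.py <<'E'
import sys
from plant import *
from h import *
# tool-frame dp/turn for rotating about the hinge; args: start lid deg, step list
s=observe();T=toolT(s);y=np.radians(-3.6);bx=np.array([np.cos(y),np.sin(y),0]);by=np.array([-np.sin(y),np.cos(y),0])
H=np.array([.4557,.112,0])+.125*bx;H[2]=.076
for a in map(float,sys.argv[1:]):
    Q=Ro.from_rotvec(by*np.radians(a)); p=H+Q.apply(T[:3,3]-H); R=Ro.from_matrix(T[:3,:3])
    print(a,(R.inv().apply(p-T[:3,3])*100).round(2),(R.inv()*Q*R).as_rotvec(degrees=True).round(1),p)
print(s["position"],s["ee_rot"],s["force"],s["width"],s["qpos"])
E
python3 arc.py 1 2 4 6 8 10 14 18 22 26 30 35
```

```text
1.0 [-0.31  0.   -0.22] [-0.  1.  0.] [0.4585 0.1114 0.2524]
2.0 [-0.62  0.   -0.43] [-0.  2.  0.] [0.4616 0.1112 0.2545]
4.0 [-1.25  0.   -0.83] [-0.  4.  0.] [0.4679 0.1108 0.2585]
6.0 [-1.89  0.   -1.21] [-0.  6.  0.] [0.4743 0.1104 0.2624]
8.0 [-2.55  0.   -1.57] [-0.  8.  0.] [0.4809 0.11   0.266 ]
10.0 [-3.22  0.   -1.9 ] [-0. 10.  0.] [0.4875 0.1096 0.2693]
14.0 [-4.59  0.   -2.5 ] [-0. 14.  0.] [0.5012 0.1087 0.2754]
18.0 [-6.    0.   -3.01] [-0. 18.  0.] [0.5153 0.1078 0.2804]
22.0 [-7.45  0.   -3.41] [-0. 22.  0.] [0.5297 0.1069 0.2845]
26.0 [-8.91 -0.   -3.71] [-0. 26.  0.] [0.5443 0.106  0.2875]
30.0 [-10.4   -0.    -3.91] [-0. 30.  0.] [0.5591 0.1051 0.2895]
35.0 [-12.27  -0.    -4.01] [-0. 35.  0.] [0.5778 0.1039 0.2906]
[0.4554 0.1116 0.2502] [179.9466   0.1105 176.4229] [-2.2202  2.9435 12.1327] 0.03314858405549478 [  9.2891  18.4827 108.5019   0.0345  52.8957 -77.1546]
```

{"name": "play_rows", "arguments": {"dp": [[-0.3,0,-0.2],[-0.6,0,-0.4],[-0.9,0,-0.6],[-1.25,0,-0.8],[-1.6,0,-1.0],[-1.9,0,-1.2],[-2.2,0,-1.4],[-2.55,0,-1.6],[-2.55,0,-1.6]], "turn": [[0,1,0],[0,2,0],[0,3,0],[0,4,0],[0,5,0],[0,6,0],[0,7,0],[0,8,0],[0,8,0]]}}

```text
clock: 5.97
position: [0.4811, 0.11, 0.2656]
ee_rot: [179.9, -8.0, 176.4]
force: [0.0, 7.5, 2.8]
width: 0.033
grasp_force: 41.6
```

```bash
python3 arc.py 4 8 12 16 20 24 28 32 36 40; python3 - <<'E'
from plant import *
from h import *
a=read_camera("wrist");b=read_camera("side")[100:300,230:430]
o=np.zeros((480,800,3),np.uint8);o[:,:400]=a[:,120:520];o[:400,400:]=cv2.resize(b,(400,400),interpolation=2)
cv2.imwrite("pics/c5.png",o[:,:,::-1])
E
```

```text
4.0 [-1.24  0.   -0.83] [-0.  4.  0.] [0.4946 0.1091 0.2721]
8.0 [-2.54  0.   -1.57] [-0.  8.  0.] [0.5084 0.1083 0.2776]
12.0 [-3.89  0.   -2.22] [-0. 12.  0.] [0.5226 0.1074 0.2821]
16.0 [-5.28  0.   -2.77] [-0. 16.  0.] [0.5371 0.1065 0.2857]
20.0 [-6.7   0.   -3.23] [-0. 20.  0.] [0.5518 0.1055 0.2882]
24.0 [-8.15  0.   -3.58] [-0. 24.  0.] [0.5667 0.1046 0.2897]
28.0 [-9.62  0.   -3.83] [-0. 28.  0.] [0.5816 0.1037 0.2901]
32.0 [-11.11   0.    -3.98] [-0. 32.  0.] [0.5965 0.1027 0.2895]
36.0 [-12.61  -0.    -4.03] [-0. 36.  0.] [0.6113 0.1018 0.2879]
40.0 [-14.1   -0.    -3.97] [-0. 40.  0.] [0.626  0.1009 0.2852]
[0.4811 0.11   0.2656] [179.9421  -8.0274 176.418 ] [0.0324 7.5077 2.8089] 0.032953968371009106 [  8.3758  20.8912 102.6275   1.9024  64.3371 -78.9798]
```

View pics/c5.png

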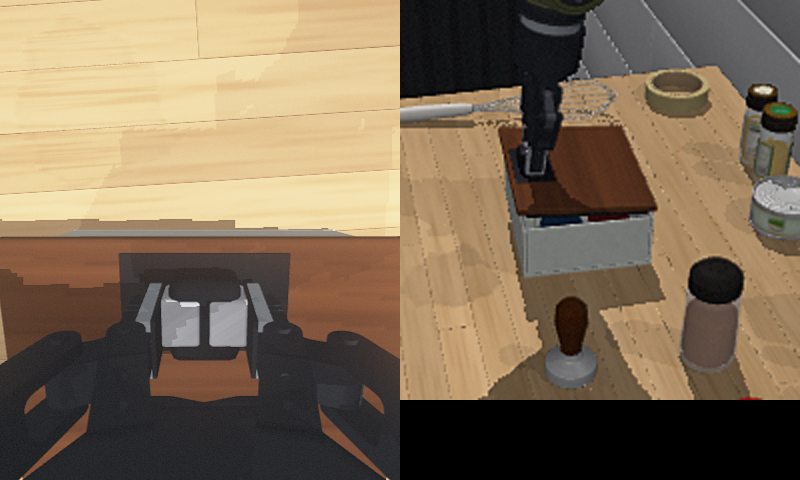

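The side crop shows the front of the lid lifting away from the box, so the catch is released. Carrying on along the arc.

{"name": "play_rows", "arguments": {"dp": [[-0.6,0,-0.4],[-1.25,0,-0.8],[-1.9,0,-1.2],[-2.55,0,-1.6],[-3.2,0,-1.9],[-3.9,0,-2.2],[-4.6,0,-2.5],[-5.3,0,-2.8],[-6.0,0,-3.0],[-6.7,0,-3.2],[-7.4,0,-3.4],[-8.15,0,-3.6]], "turn": [[0,2,0],[0,4,0],[0,6,0],[0,8,0],[0,10,0],[0,12,0],[0,14,0],[0,16,0],[0,18,0],[0,20,0],[0,22,0],[0,24,0]]}}

```text
clock: 7.07
position: [0.5665, 0.1047, 0.2894]
ee_rot: [179.9, -32.1, 176.5]
force: [0.8, 5.7, -0.5]
width: 0.0328
grasp_force: 40.9
```

{"name": "play_rows", "arguments": {"dp": [[-0.6,0,-0.4],[-1.25,0,-0.8],[-1.9,0,-1.2],[-2.55,0,-1.6],[-3.2,0,-1.9],[-3.9,0,-2.2],[-4.6,0,-2.5],[-5.3,0,-2.8],[-6.0,0,-3.0],[-6.7,0,-3.2],[-7.4,0,-3.4],[-8.15,0,-3.6]], "turn": [[0,2,0],[0,4,0],[0,6,0],[0,8,0],[0,10,0],[0,12,0],[0,14,0],[0,16,0],[0,18,0],[0,20,0],[0,22,0],[0,24,0]]}}

```text
clock: 8.07
position: [0.6544, 0.0993, 0.2768]
ee_rot: [179.9, -56.1, 176.5]
force: [-1.1, 6.8, 2.3]
width: 0.0325
grasp_force: 41.1
```

```bash
python3 arc.py 4 ; python3 - <<'E'
from plant import *
from h import *
b=read_camera("side")[50:300,230:480]
cv2.imwrite("pics/c6.png",cv2.resize(b,(500,500),interpolation=2)[:,:,::-1])
E
```

```text
4.0 [-1.24 -0.   -0.83] [-0.  4. -0.] [0.6682 0.0985 0.2711]
[0.6544 0.0993 0.2768] [179.9069 -56.1168 176.5197] [-1.0631  6.8223  2.2768] 0.03254593684997791 [  4.7171  47.4524  62.5442   8.4791 125.5415 -80.4547]
```

View pics/c6.png

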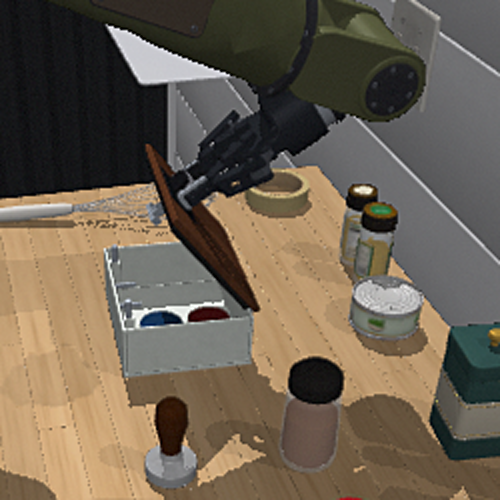

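The lid is at about 54° and the gripper still holds the catch. The box interior is visible with the bay free. Releasing and backing off along the tool axis.

{"name": "play_rows", "arguments": {"dp": [[0,0,0],[0,0,0],[0,0,0],[0,0,0],[0,0,-1],[0,0,-2.5],[0,0,-4.5],[0,0,-6.5],[0,0,-8.5],[0,0,-8.5]], "turn": [[0,0,0],[0,0,0],[0,0,0],[0,0,0],[0,0,0],[0,0,0],[0,0,0],[0,0,0],[0,0,0],[0,0,0]], "jaw": 0.85, "squeeze": 20}}

```text
clock: 8.95
position: [0.7258, 0.0938, 0.3265]
ee_rot: [180.0, -55.8, 176.4]
force: [-0.5, 0.1, 0.2]
width: 0.0727
grasp_force: 0.0
```

```bash
python3 - <<'E'
from plant import *
from h import *
s=observe();print(s["position"],s["ee_rot"],s["qpos"])
print(rel(s,[.60,.1035,.48],[180,-30,176.4]));print(rel(s,[.42,.115,.48],[180,0,176.4]));print(rel(s,[.42,.115,.36],[180,0,176.4]))
E
```

```text
[0.7258 0.0938 0.3265] [179.9729 -55.7951 176.3981] [  3.8928  55.5404  41.3868   9.3651 138.2554 -78.7549]
(array([19.79,  0.17,  1.81]), array([  0.03, -25.8 ,  -0.01]))
(array([29.93,  0.18, 16.72]), array([  0.03, -55.8 ,  -0.02]))
(array([20.  ,  0.18, 23.47]), array([  0.03, -55.8 ,  -0.02]))
```

{"name": "play_rows", "arguments": {"dp": [[6,0,0],[10,0,0.5],[14,0,1],[19.8,0.2,1.8],[22.3,1.5,5.5],[24.8,3,9.2],[27.4,4,13],[29.9,5,16.7],[29.9,5,16.7],[29.9,5,16.7],[29.9,5,16.7],[29.9,5,16.7]], "turn": [[0,-6,0],[0,-12,0],[0,-19,0],[0,-25.8,0],[0,-32,0],[0,-38,0],[0,-45,0],[0,-50,0],[0,-55.8,0],[0,-55.8,0],[0,-55.8,0],[0,-55.8,0]], "jaw": 0}}

```text
clock: 9.95
position: [0.4225, 0.1633, 0.479]
ee_rot: [180.0, -0.2, 176.4]
force: [0.4, -0.9, -0.6]
width: -0.0003
grasp_force: 0.0
```

```bash
python3 - <<'E'
from plant import *
from h import *
s=observe();print(s["position"],s["ee_rot"],s["qpos"],s["force"])
print(rel(s,[.425,.165,.358],[180,0,176.4]),rel(s,[.59,.1546,.358],[180,0,176.4]))
b=read_camera("side")[50:300,230:480]
cv2.imwrite("pics/c7.png",cv2.resize(b,(500,500),interpolation=2)[:,:,::-1])
E
```

```text
[0.4225 0.1633 0.479 ] [179.9969  -0.1954 176.4431] [ 16.4905   1.6803  95.2764   0.0704  83.2258 -69.961 ] [ 0.4204 -0.8798 -0.5598]
(array([-0.28,  0.18, 12.1 ]), array([ 0.  , -0.2 ,  0.04])) (array([-16.82,   0.17,  12.04]), array([ 0.  , -0.2 ,  0.04]))
```

View pics/c7.png

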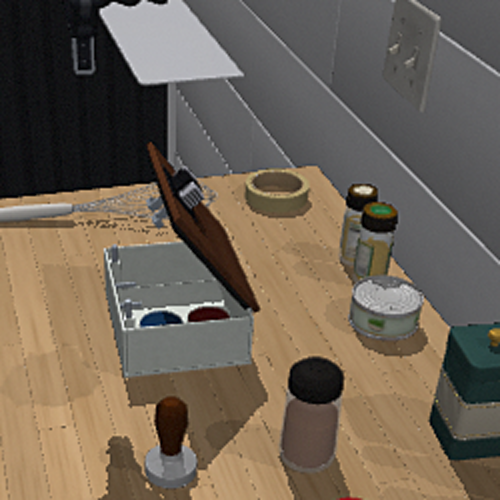

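The lid stays at about 54° and the gripper is clear, so I'll go down in front of its edge and push it back.

{"name": "play_rows", "arguments": {"dp": [[0,0.1,4],[0,0.1,8],[0,0.1,12],[0,0.1,12],[-1.5,0.1,12],[-3,0.1,12],[-4.5,0.1,12],[-6,0.1,12],[-7,0.1,12],[-8,0.1,12],[-9,0.1,12],[-10,0.1,12]], "turn": [[0,0,0],[0,0,0],[0,0,0],[0,0,0],[0,0,0],[0,0,0],[0,0,0],[0,0,0],[0,0,0],[0,0,0],[0,0,0],[0,0,0]]}}

```text
clock: 11.0
position: [0.5235, 0.1578, 0.3603]
ee_rot: [180.0, -0.2, 176.4]
force: [-4.3, -0.3, 3.2]
width: -0.0003
grasp_force: 1.7
```

{"name": "play_rows", "arguments": {"dp": [[-1,0,0],[-2,0,0],[-3,0,0],[-4,0,0],[-5,0,0],[-5,0,0]], "turn": [[0,0,0],[0,0,0],[0,0,0],[0,0,0],[0,0,0],[0,0,0]]}}

```text
clock: 11.5
position: [0.5741, 0.1544, 0.3613]
ee_rot: [179.9, -0.0, 176.3]
force: [0.6, -0.2, 0.1]
width: -0.0002
grasp_force: 0.0
```

{"name": "play_rows", "arguments": {"dp": [[-0.5,0,0],[-1,0,0],[-1.5,0,0],[-2,0,0],[-2,0,0]], "turn": [[0,0,0],[0,0,0],[0,0,0],[0,0,0],[0,0,0]]}}

```text
clock: 11.92
position: [0.5926, 0.1537, 0.3579]
ee_rot: [-180.0, -0.2, 176.4]
force: [0.4, -0.1, 0.4]
width: 0.0003
grasp_force: 0.0
```

```bash
cat > lid.py <<'E'
from plant import *
from h import *
s=observe();print(s["position"],s["force"],s["qpos"])
im=read_camera("side");cv2.imwrite("pics/s8.png",im[:,:,::-1]);P=camera_params("side")
B,G,R=[im[:,:,i].astype(int) for i in (2,1,0)]
m=(R<150)&(R>B+20)&(G<R*.68);m[:, :280]=0;m[:,430:]=0;m[250:]=0
for a,c,st,k in blobs(m,150): print(a,c,st)
# expected right-side edge corner for lid angles
y=np.radians(-3.6);bx=np.array([np.cos(y),np.sin(y),0]);by=np.array([-np.sin(y),np.cos(y),0])
H=np.array([.4557,.112,.076])+.125*bx
for t in (54,70,80,90,97,103):
    e=-bx*np.cos(np.radians(t))+np.array([0,0,1])*np.sin(np.radians(t))
    print(t,[proj(P,H+.154*e+k*.092*by).round(0) for k in(-1,1)])
E
python3 lid.py
```

```text
[0.5926 0.1537 0.3579] [ 0.4128 -0.068   0.406 ] [ 11.1071  27.35    79.4708   0.0529  73.4042 -75.3101]
401 [365.5287 155.3716] [356 116  21  91]
766 [353.0157 161.7676] [341 139  26  56]
54 [array([317., 159.]), array([303., 121.])]
70 [array([335., 149.]), array([319., 112.])]
80 [array([348., 145.]), array([330., 108.])]
90 [array([361., 143.]), array([341., 107.])]
97 [array([370., 143.]), array([349., 107.])]
103 [array([377., 143.]), array([355., 107.])]
```

{"name": "play_rows", "arguments": {"dp": [[-0.5,0,0],[-1,0,0],[-1.5,0,0],[-1.5,0,0]], "turn": [[0,0,0],[0,0,0],[0,0,0],[0,0,0]]}}

```text
clock: 12.3
position: [0.6046, 0.1537, 0.3576]
ee_rot: [-179.9, -1.2, 176.5]
force: [-57.6, -1.6, 19.7]
width: -0.0002
grasp_force: 29.7
```

{"name": "play_rows", "arguments": {"dp": [[3,0,0],[6,0,0],[9,0,-1],[12,0,-3],[14,0,-5],[14,0,-5],[14,0,-5]], "turn": [[0,0,0],[0,0,0],[0,0,0],[0,0,0],[0,0,0],[0,0,0],[0,0,0]], "jaw": 1}}

```text
clock: 12.88
position: [0.4671, 0.1618, 0.4102]
ee_rot: [179.9, -0.0, 176.5]
force: [1.6, -1.0, -0.2]
width: 0.0834
grasp_force: 0.0
```

```bash
python3 lid.py; python3 - <<'E'
from plant import *
from h import *
s=observe();print(rel(s,[.4415,-.2775,.36],[180,0,176.4]),s["ee_rot"])
E
```

```text
[0.4671 0.1618 0.4102] [ 1.6499 -1.0456 -0.1709] [ 14.8529   9.7865  95.5277   0.0587  74.6757 -71.6135]
475 [367.0632 151.1663] [355 109  25  98]
882 [354.619  161.7891] [341 139  29  56]
54 [array([317., 159.]), array([303., 121.])]
70 [array([335., 149.]), array([319., 112.])]
80 [array([348., 145.]), array([330., 108.])]
90 [array([361., 143.]), array([341., 107.])]
97 [array([370., 143.]), array([349., 107.])]
103 [array([377., 143.]), array([355., 107.])]
(array([ -0.14, -44.  ,   4.88]), array([ 0.02, -0.12,  0.03])) [179.9774  -0.1188 176.4294]
```

The lid is at its back stop: the corner measured at (355,109) matches 1.8 rad. Moving above the pod.

{"name": "play_rows", "arguments": {"dp": [[-0.1,-44,2],[-0.1,-44,2],[-0.1,-44,2],[-0.1,-44,2],[-0.1,-44,2],[-0.1,-44,2],[-0.1,-44,2],[-0.1,-44,2],[-0.1,-44,2],[-0.1,-44,4.9],[-0.1,-44,4.9],[-0.1,-44,4.9]], "turn": [[0,0,0],[0,0,0],[0,0,0],[0,0,0],[0,0,0],[0,0,0],[0,0,0],[0,0,0],[0,0,0],[0,0,0],[0,0,0],[0,0,0]]}}

```text
clock: 13.93
position: [0.4399, -0.2822, 0.3554]
ee_rot: [179.9, -0.5, 176.2]
force: [-0.1, 0.8, -1.1]
width: 0.0857
grasp_force: 0.0
```

{"name": "play_rows", "arguments": {"dp": [[0,0,0],[0,0,0],[0,0,0],[0,0,0],[0,0,0],[0,0,0]], "turn": [[0,0,0],[0,0,0],[0,0,0],[0,0,0],[0,0,0],[0,0,0]]}}

```text
clock: 14.43
position: [0.4408, -0.277, 0.3601]
ee_rot: [-180.0, -0.2, 176.5]
force: [-0.0, -0.2, -0.0]
width: 0.0856
grasp_force: 0.0
```

```bash
cat > pod.py <<'E'
import sys
from plant import *
from h import *
z=float(sys.argv[1]);s=observe();im=read_camera("wrist");P=camera_params("wrist");T=toolT(s)@P["tool_from_camera"]
print(s["position"],s["ee_rot"],s["qpos"],s["width"])
B,G,R=[im[:,:,i].astype(int) for i in (2,1,0)]
for a,c,st,k in blobs((R>50)&(G<R*.35)&(B<R*.45),300):
    (u,v),ax,_=cv2.fitEllipse(max(cv2.findContours(k.astype(np.uint8),0,1)[0],key=cv2.contourArea)); print(a,c,st,(u,v),ax,onz(P,(u,v),z,T))
E
python3 pod.py .045
```

```text
[ 0.4408 -0.277   0.3601] [-179.9784   -0.1681  176.4687] [ -36.1616   15.8681   95.0191   -0.1164   69.2427 -122.5889] 0.0855841157946315
2584 [332.4868 369.4741] [300 338  63  60] (332.5526123046875, 369.05059814453125) (51.47095489501953, 65.0921859741211) [ 0.5742 -0.2766  0.045 ]
```

```bash
sed -i 's/(R>50)&(G<R\*.35)&(B<R\*.45),300/(R>35)\&(G<R*.5)\&(B<R*.5),300/' pod.py; python3 pod.py .045; python3 -c "
from plant import *
from h import *
s=observe();P=camera_params('wrist');u=proj(P,[.4415,-.2775,.045],toolT(s)@P['tool_from_camera']);im=read_camera('wrist');print(u,im[int(u[1]),int(u[0])-20:int(u[0])+21:10])"
```

```text
[ 0.4408 -0.2771  0.36  ] [-179.9802   -0.1713  176.4581] [ -36.175    15.8741   95.0194   -0.1166   69.2401 -122.5917] 0.08569395892188247
1695 [325.5091 230.4047] [298 204  57  55] (325.7284240722656, 230.8759765625) (54.06434631347656, 55.79291915893555) [ 0.4414 -0.275   0.045 ]
3366 [330.1405 364.3675] [298 332  66  66] (330.14178466796875, 364.38458251953125) (63.80704116821289, 65.34815979003906) [ 0.569  -0.2787  0.045 ]
[322.8081 231.2729] [[116  56  47]
 [113  55  47]
 [116  61  49]
 [115  55  44]
 [112  51  44]]
```

{"name": "play_rows", "arguments": {"dp": [[-0.1,0.05,4],[-0.1,0.05,8],[-0.1,0.05,11],[-0.1,0.05,14],[-0.1,0.05,16],[-0.1,0.05,17.7],[-0.1,0.05,17.7],[-0.1,0.05,17.7],[-0.1,0.05,17.7]], "turn": [[0,0,0],[0,0,0],[0,0,0],[0,0,0],[0,0,0],[0,0,0],[0,0,0],[0,0,0],[0,0,0]]}}

```text
clock: 15.33
position: [0.4414, -0.2772, 0.1839]
ee_rot: [-180.0, -0.1, 176.4]
force: [-0.5, 0.4, 0.7]
width: 0.0854
grasp_force: 0.0
```

{"name": "play_rows", "arguments": {"dp": [[0,0,0],[0,0,0],[0,0,0],[0,0,0],[0,0,0],[0,0,0],[0,0,0],[0,0,0]], "turn": [[0,0,0],[0,0,0],[0,0,0],[0,0,0],[0,0,0],[0,0,0],[0,0,0],[0,0,0]], "jaw": 0.3, "squeeze": 20}}

```text
clock: 16.0
position: [0.4413, -0.2771, 0.1836]
ee_rot: [-180.0, -0.1, 176.4]
force: [-0.0, 1.5, 6.1]
width: 0.048
grasp_force: 19.6
```

{"name": "play_rows", "arguments": {"dp": [[0,0,-0.5],[0,0,-1.5],[0,0,-4],[0,0,-7],[0,0,-10],[0,0,-14],[0,0,-18],[0,0,-18],[0,0,-18]], "turn": [[0,0,0],[0,0,0],[0,0,0],[0,0,0],[0,0,0],[0,0,0],[0,0,0],[0,0,0],[0,0,0]]}}

```text
clock: 16.75
position: [0.4415, -0.277, 0.3656]
ee_rot: [-179.8, 0.0, 176.4]
force: [0.2, 0.0, -0.9]
width: 0.0482
grasp_force: 20.9
```

```bash
sed 's/"side");cv2/"side");cv2/' lid.py >/dev/null; python3 pod.py .22; python3 - <<'E'
from plant import *
from h import *
s=observe();im=read_camera("side");P=camera_params("side")
B,G,R=[im[:,:,i].astype(int) for i in (2,1,0)]
for a,c,st,k in blobs((R>50)&(G<R*.32)&(B<R*.42),60): print(a,c,st)
y=np.radians(-3.6);bx=np.array([np.cos(y),np.sin(y),0]);by=np.array([-np.sin(y),np.cos(y),0])
O=np.array([.4557,.112,0])+.052*bx;bay=O+.012*bx+.035*by;print("bay",bay)
print(proj(P,np.r_[s["position"][:2],.225]))
print(rel(s,[bay[0],bay[1],.36],[180,0,176.4]),s["force"])
E
```

```text
[ 0.4415 -0.277   0.3656] [-179.844     0.0413  176.4192] [ -36.1145   15.574    94.6178   -0.1166   69.6894 -122.4932] 0.04824828843552178
1243 [334.4626 295.5543] [279 283 100  31] (332.6835021972656, 296.7800598144531) (23.811748504638672, 95.29016876220703) [ 0.426  -0.2727  0.22  ]
8895 [326.5331 358.2824] [256 309 137  93] (327.2386474609375, 356.781982421875) (85.65280151367188, 141.07530212402344) [ 0.45   -0.2761  0.22  ]
117 [326.3419 243.9145] [321 235  11  19]
892 [405.528  314.7052] [388 299  35  32]
1141 [603.7204 365.3663] [582 348  44  36]
bay [0.5218 0.1429 0.    ]
[336.0614 243.1415]
(array([-5.4 , 42.4 ,  0.31]), array([-0.05, -0.13,  0.02])) [-0.649   0.7043 -0.0811]
```

The pod is held (48 mm opening, grip 21 N). Carrying it to the bay at (0.522, 0.143).

{"name": "play_rows", "arguments": {"dp": [[-5.4,42.4,0],[-5.4,42.4,0],[-5.4,42.4,0],[-5.4,42.4,0],[-5.4,42.4,0],[-5.4,42.4,0],[-5.4,42.4,0],[-5.4,42.4,0],[-5.4,42.4,0],[-5.4,42.4,0],[-5.4,42.4,0],[-5.4,42.4,0]], "turn": [[0,0,0],[0,0,0],[0,0,0],[0,0,0],[0,0,0],[0,0,0],[0,0,0],[0,0,0],[0,0,0],[0,0,0],[0,0,0],[0,0,0]]}}

```text
clock: 17.85
position: [0.522, 0.1452, 0.3609]
ee_rot: [-180.0, -0.4, 176.6]
force: [0.1, 0.3, -0.5]
width: 0.0482
grasp_force: 20.9
```

{"name": "play_rows", "arguments": {"dp": [[0,0,0],[0,0,0],[0,0,0],[0,0,0],[0,0,0],[0,0,0]], "turn": [[0,0,0],[0,0,0],[0,0,0],[0,0,0],[0,0,0],[0,0,0]]}}

```text
clock: 18.35
position: [0.5221, 0.1421, 0.3626]
ee_rot: [180.0, -0.2, 176.4]
force: [-0.2, 0.3, -0.7]
width: 0.048
grasp_force: 20.9
```

```bash
python3 - <<'E'
from plant import *
from h import *
s=observe();im=read_camera("wrist");cv2.imwrite("pics/w9.png",im[:,:,::-1])
print(s["position"],s["force"],s["width"],s["qpos"],rel(s,[.5218,.1429,.188],[180,0,176.4]))
E
```

```text
[0.5221 0.1421 0.3626] [-0.2362  0.3227 -0.6629] 0.048004121084138575 [ 11.3452  18.2508  91.5471   0.0537  70.3883 -75.0413] (array([-0.03,  0.07, 17.46]), array([ 0.  , -0.19, -0.03]))
```

View pics/w9.png

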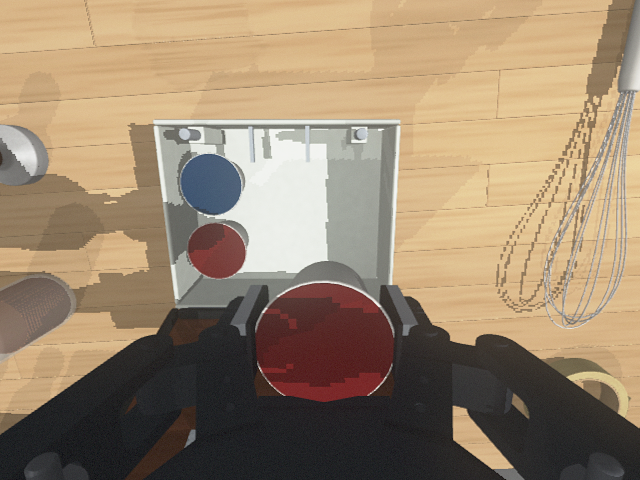

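The held pod hangs level at about (325,340), and the bay beside the blue and red pods is clear. Lowering.

{"name": "play_rows", "arguments": {"dp": [[0,0.05,3],[0,0.05,6],[0,0.05,9],[0,0.05,12],[0,0.05,14.5],[0,0.05,16],[0,0.05,16.7],[0,0.05,16.7],[0,0.05,16.7]], "turn": [[0,0,0],[0,0,0],[0,0,0],[0,0,0],[0,0,0],[0,0,0],[0,0,0],[0,0,0],[0,0,0]]}}

```text
clock: 19.15
position: [0.5218, 0.1433, 0.1962]
ee_rot: [180.0, -0.2, 176.4]
force: [-0.5, 0.6, -0.2]
width: 0.0484
grasp_force: 20.9
```

{"name": "play_rows", "arguments": {"dp": [[0,0,0.3],[0,0,0.5],[0,0,0.7],[0,0,0.8],[0,0,0.8]], "turn": [[0,0,0],[0,0,0],[0,0,0],[0,0,0],[0,0,0]]}}

```text
clock: 19.57
position: [0.5229, 0.1431, 0.192]
ee_rot: [179.9, 0.2, 176.4]
force: [-10.7, -10.8, 39.4]
width: 0.0484
grasp_force: 34.1
```

{"name": "play_rows", "arguments": {"dp": [[0,0,-0.2],[0,0,-0.3],[0,0,-0.3]], "turn": [[0,0,0],[0,0,0],[0,0,0]]}}

```text
clock: 19.82
position: [0.5223, 0.1431, 0.1925]
ee_rot: [179.9, 0.1, 176.4]
force: [2.1, -3.9, 11.8]
width: 0.0479
grasp_force: 27.1
```

```bash
python3 - <<'E'
from plant import *
from h import *
s=observe();print(s["position"],s["force"],s["width"])
im=read_camera("wrist");P=camera_params("wrist");T=toolT(s)@P["tool_from_camera"]
B,G,R=[im[:,:,i].astype(int) for i in (2,1,0)]
for a,c,st,k in blobs((R>50)&(G<R*.55)&(B<R*.55),800):
    print(a,st,[onz(P,c,z,T) for z in(.05,.055)])
cv2.imwrite("pics/w10.png",im[:,:,::-1])
t=read_camera("top");Pt=camera_params("top");cv2.imwrite("pics/t10.png",t[:,:,::-1])
B,G,R=[t[:,:,i].astype(int) for i in (2,1,0)]
m=(B>120)&(abs(R-B)<45);m[:,:150]=0;m[:,300:]=0;m[:150]=0;m[300:]=0
for a,c,st,k in blobs(m,60): print("white",a,st,onz(Pt,st[:2],.067),onz(Pt,st[:2]+st[2:4],.067))
y=np.radians(-3.6);bx=np.array([np.cos(y),np.sin(y),0]);by=np.array([-np.sin(y),np.cos(y),0])
O=np.array([.4557,.112,.067])+.052*bx
for a,b in((-.075,-.09),(-.075,.09)): print(proj(P,O+a*bx+b*by,T),proj(Pt,O+a*bx+b*by))
E
```

```text
[0.5223 0.1431 0.1925] [ 2.1206 -3.9362 11.8064] 0.04792283784927871
11557 [256 283 138 119] [array([0.5248, 0.1446, 0.05  ]), array([0.5217, 0.1447, 0.055 ])]
5932 [ 13 321 113  89] [array([0.5229, 0.0485, 0.05  ]), array([0.5198, 0.053 , 0.055 ])]
white 62 [194 150  11  14] [0.6303 0.163  0.067 ] [0.6029 0.1409 0.067 ]
white 69 [216 151  11  15] [0.6287 0.1198 0.067 ] [0.5994 0.0977 0.067 ]
white 2364 [216 181  55  74] [0.5697 0.1187 0.067 ] [0.4262 0.0092 0.067 ]
[-198.5743   58.4162] [263.5897 254.4764]
[546.6125  57.5812] [171.4171 247.7155]
```

{"name": "play_rows", "arguments": {"dp": [[0,0,0],[0,0,0],[0,0,0],[0,0,0],[0,0,0]], "turn": [[0,0,0],[0,0,0],[0,0,0],[0,0,0],[0,0,0]], "jaw": 0.7}}

```text
clock: 20.33
position: [0.5222, 0.1416, 0.1921]
ee_rot: [-179.9, -0.1, 176.4]
force: [-1.7, -22.7, 14.3]
width: 0.0597
grasp_force: 12.0
```

{"name": "play_rows", "arguments": {"dp": [[0,-0.15,0],[0,-0.15,0],[0,-0.15,0]], "turn": [[0,0,0],[0,0,0],[0,0,0]], "jaw": 0.64}}

```text
clock: 20.58
position: [0.5221, 0.1415, 0.1922]
ee_rot: [180.0, 0.0, 176.4]
force: [1.3, -4.9, 10.0]
width: 0.0544
grasp_force: 5.8
```

{"name": "play_rows", "arguments": {"dp": [[0,-0.1,-0.3],[0,-0.1,-0.6],[0,-0.1,-1],[0,-0.1,-1]], "turn": [[0,0,0],[0,0,0],[0,0,0],[0,0,0]]}}

```text
clock: 20.92
position: [0.5215, 0.1409, 0.2013]
ee_rot: [180.0, -0.1, 176.4]
force: [-0.1, -0.5, 1.1]
width: 0.0548
grasp_force: 0.1
```

```bash
cat > g.py <<'E'
from plant import *
from h import *
s=observe();print(s["position"],s["force"],s["width"])
im=read_camera("wrist");P=camera_params("wrist");T=toolT(s)@P["tool_from_camera"]
B,G,R=[im[:,:,i].astype(int) for i in (2,1,0)]
for a,c,st,k in blobs((R>50)&(G<R*.55)&(B<R*.55),800): print(a,st)
for z in (.049,.055,.06,.07): print(z,proj(P,[.5218,.1429,z],T),[ (proj(P,[.5218,.1429+d,z],T)[0]).round(0) for d in(-.0255,.0255)])
E
python3 g.py
```

```text
[0.5215 0.1409 0.2013] [-0.0575 -0.5061  1.0523] 0.05482995542820459
1075 [300 273  78  22]
5924 [280 302 113  84]
4479 [ 39 312 106  80]
0.049 [327.5462 328.943 ] [np.float64(261.0), np.float64(394.0)]
0.055 [327.7297 337.2033] [np.float64(259.0), np.float64(397.0)]
0.06 [327.8958 344.6803] [np.float64(256.0), np.float64(400.0)]
0.07 [328.2703 361.5423] [np.float64(250.0), np.float64(407.0)]
```

{"name": "play_rows", "arguments": {"dp": [[0,0,-1.5],[0,0,-3],[0,0,-6],[0,0,-10],[0,0,-14],[4,0,-16],[8,0,-16],[8,0,-16],[8,0,-16],[8,0,-16]], "turn": [[0,0,0],[0,0,0],[0,0,0],[0,0,0],[0,0,0],[0,0,0],[0,0,0],[0,0,0],[0,0,0],[0,0,0]]}}

```text
clock: 21.8
position: [0.4423, 0.1458, 0.3611]
ee_rot: [180.0, -0.1, 176.4]
force: [0.6, -0.4, 0.3]
width: 0.0546
grasp_force: 0.0
```

```bash
cat > chk.py <<'E'
from plant import *
from h import *
s=observe();print(s["position"],s["force"],s["width"])
for n in ("wrist","side","top"):
    im=read_camera(n);cv2.imwrite(f"pics/chk_{n}.png",im[:,:,::-1]);P=camera_params(n);T=toolT(s)@P["tool_from_camera"] if n=="wrist" else P["extrinsics"]
    B,G,R=[im[:,:,i].astype(int) for i in (2,1,0)]
    for a,c,st,k in blobs((R>50)&(G<R*.55)&(B<R*.55),25):
        h=cv2.convexHull(np.argwhere(k)[:,::-1].astype(np.float32))
        if len(h)>5 and a<12000:
            e=cv2.fitEllipse(h); print(n,a,st,np.r_[e[0],e[1],e[2]].round(1),onz(P,e[0],.049,T),im[int(c[1]),int(c[0])])
    print(n,"exp",proj(P,[.5218,.1429,.049],T))
E
python3 chk.py
```

```text
[0.4423 0.1458 0.3611] [ 0.6125 -0.3807  0.2896] 0.05463381333302384
wrist 1618 [301 295  54  49] [327.5 319.1  48.2  53.   88.8] [0.5227 0.1447 0.049 ] [108  59  57]
wrist 76 [199 313  15  15] [206.1 320.5   5.2  19.4  45.2] [0.5171 0.0373 0.049 ] [115  50  48]
wrist exp [325.3708 318.3251]
side 32 [360 114  12  19] [366.2 124.4   2.7  24.  147.8] [0.7521 0.4596 0.049 ] [86 47 25]
side 157 [311 183  19  11] [319.7 187.9  10.2  18.8  89.4] [0.5233 0.1414 0.049 ] [88 20 19]
side 103 [324 204  21   7] [333.2 207.1   6.6  20.7  87.2] [0.5339 0.0545 0.049 ] [89 19 23]
side 922 [388 298  36  33] [405.6 314.5  32.1  36.4 110.9] [ 0.5705 -0.2924  0.049 ] [146   0  16]
side 1160 [582 347  44  37] [603.8 365.   32.8  45.1 117.8] [ 0.8363 -0.4654  0.049 ] [141   3  13]
side exp [318.9251 187.6781]
top 676 [521  52  30  30] [535.3  66.4  27.6  30.7  46. ] [ 0.8083 -0.5121  0.049 ] [154  18  23]
top 27 [396  62  10  13] [401.1  68.    2.3  15.5  37.9] [ 0.8028 -0.2442  0.049 ] [134  68  55]
top 29 [633  75   7   7] [686.1  66.4  12.5 109.7  75.9] [ 0.8109 -0.8123  0.049 ] [81 14 21]
top 37 [575 
[... 272 characters left out ...]
]
top 26 [578 111  13   6] [583.8 113.7   4.8  12.3  81.8] [ 0.7138 -0.608   0.049 ] [112  63  30]
top 30 [618 141  12  10] [623.3 145.4   6.   13.1  54.2] [ 0.651  -0.6857  0.049 ] [111  62  29]
top 118 [546 146  30  15] [559.7 153.3  13.1  31.9 100.6] [ 0.6341 -0.5595  0.049 ] [88 47 21]
top 60 [563 149  27   6] [577.2 151.2   3.3  29.9  98.4] [ 0.6385 -0.5943  0.049 ] [106  57  25]
top 789 [402 167  32  31] [417.9 181.9  31.4  31.7 102.8] [ 0.5743 -0.2785  0.049 ] [182  19  29]
top 429 [242 190  23  23] [252.9 201.   22.9  23.3 178.7] [0.5331 0.0482 0.049 ] [98 22 22]
top 127 [208 196  10  21] [210.6 205.8  12.6  19.    4.9] [0.5226 0.1321 0.049 ] [107  53  47]
top exp [205.1329 206.1849]
```

```bash
python3 - <<'E'
from plant import *
from h import *
s=observe();Pw=camera_params("wrist");Tw=toolT(s)@Pw["tool_from_camera"];Ps=camera_params("side")
print(tri(ray(Pw,(327.5,319.1),Tw),ray(Ps,(319.7,187.9))))
t=np.linspace(0,2*np.pi,60)
c=np.array([.5225,.143,.049])
for nm,P,T in(("w",Pw,Tw),("s",Ps,Ps["extrinsics"])):
  for tilt,ax in((0,'x'),(10,'x'),(10,'y'),(-10,'x'),(-10,'y')):
    R=Ro.from_euler(ax,tilt,degrees=True)
    p=np.array([proj(P,c+R.apply([.0245*np.cos(a),.0245*np.sin(a),0]),T) for a in t]).astype(np.float32)
    e=cv2.fitEllipse(p);print(nm,tilt,ax,np.r_[e[0],e[1],e[2]].round(1),p.min(0).round(),p.max(0).round())
im=cv2.imread("pics/chk_side.png")
for r in range(178,202,2): print(r,[tuple(int(v) for v in im[r,x]) for x in range(304,336,4)])
E
```

```text
[0.5239 0.1444 0.0469]
w 0 x [325.9 318.8  50.3  55.5  89.5] [298. 294.] [354. 344.]
w 10 x [326.2 318.8  49.2  55.7 113.5] [299. 294.] [354. 344.]
w 10 y [325.8 318.6  45.   55.5  88.5] [298. 296.] [354. 341.]
w -10 x [325.5 318.8  49.6  55.7  64.3] [298. 293.] [353. 344.]
w -10 y [325.9 319.1  54.1  55.5  93.4] [298. 292.] [354. 346.]
s 0 x [319.2 187.7  10.8  19.8  90.6] [309. 182.] [329. 193.]
s 10 x [319.2 187.7  13.4  19.8  94. ] [309. 181.] [329. 194.]
s 10 y [319.2 187.7   9.9  19.8 101.9] [309. 182.] [329. 193.]
s -10 x [319.2 187.7   7.8  19.8  87.9] [309. 184.] [329. 192.]
s -10 y [319.2 187.7  11.3  19.8  78.7] [309. 182.] [329. 194.]
178 [(114, 117, 115), (107, 110, 109), (107, 110, 108), (109, 111, 109), (108, 110, 108), (109, 112, 110), (106, 109, 108), (104, 105, 102)]
180 [(109, 112, 110), (107, 109, 108), (111, 113, 110), (103, 107, 104), (106, 108, 105), (107, 109, 107), (108, 111, 110), (108, 111, 109)]
182 [(107, 110, 109), (108, 111, 109), (107, 110, 108), (117, 119, 108), (92, 95, 102), (114, 116, 108), (107, 110, 106), (108, 110, 109)]
184 [(106, 109, 107), (1
[... 430 characters left out ...]
, 89), (16, 15, 88), (15, 14, 83), (93, 97, 94)]
192 [(114, 118, 115), (131, 137, 133), (89, 90, 93), (2, 6, 86), (14, 15, 88), (4, 9, 85), (89, 91, 94), (109, 112, 110)]
194 [(107, 111, 109), (110, 112, 111), (96, 97, 99), (105, 106, 107), (105, 106, 108), (90, 92, 92), (81, 82, 82), (108, 112, 110)]
196 [(111, 114, 111), (110, 115, 111), (91, 93, 93), (103, 105, 106), (102, 103, 105), (90, 93, 92), (102, 104, 100), (110, 111, 109)]
198 [(114, 115, 112), (110, 112, 110), (90, 92, 91), (100, 99, 101), (101, 102, 102), (90, 89, 90), (103, 105, 103), (110, 112, 109)]
200 [(112, 113, 112), (114, 116, 114), (97, 99, 99), (97, 98, 101), (96, 99, 98), (84, 87, 86), (114, 117, 113), (99, 103, 100)]
```

Both views fit a level foil disc 47 mm up at the bay, so the pod stands upright on the floor. The lid is still back and the timer hasn't moved. Handing in.

```bash
python3 lid.py | sed -n 2,3p; python3 -c "
from plant import *
print(job_done())"
```

```text
471 [367.0382 151.1635] [355 109  25  98]
894 [354.5515 161.8691] [341 139  29  57]
the job is handed in; nothing more can be done
None
```

The job is handed in (verdict not shown): the catch was pressed and pinched open, the lid is back at its stop, and the loose pod is let go and measured upright in the bay. The timer hadn't moved, the tamper and shaker weren't re-measured, and the closed fingertips briefly pushed the lid stop with about 58 N.

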